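# Run the blowpipe rest out to its end stop

### The arm

A 6-joint arm with a two-finger parallel gripper is mounted at the origin on the work surface. World frame = base frame: x ahead of the robot, y to its left, z up, the work surface at z = 0. Lengths are in mm, angles in rad, forces in N, time in s.
With the tool pointing down it reaches from about 300 to 850 mm from the base axis. Payload 4.2 kg.
Tool frame: the origin (TCP) lies on the centre line of the jaws, within the pads' length; the fingertips stand ahead of it and the grasp point (between the pads) lies 6 mm ahead of it (ctrl.tip_extent is the z of the fingertips in the tool frame, in mm); z points along the fingers, y is the line along which they close (so a half turn about z gives the same grasp; the last joint's range is limited). The gripper opens to 91 mm and grips with 3 to 60 N. Pads are 32 mm wide; open, the fingers measure 118 mm over their backs; the gripper's body (76 mm by 178 mm) begins 60 mm behind the grasp point.
Start: joints at [1.21, 0.32, 1.565, -0, 1.257, -0.02], TCP at [192.191, 541.944, 238.976] pointing down, gripper open.
Joint ranges: [-3.11, 3.11], [-0.84, 2.01], [0.21, 2.61], [-1.34, 4.49], [0.05, 2.63], [-2.56, 2.56]. Speed limits (rad/s): [2.57, 2.57, 3.14, 3.14, 3.14, 3.14].

### API

Orientations are given as a unit quaternion [x, y, z, w].
In Python, from cell import ctrl gives the robot as it stands.
- The arm moves only by the tool carry_out, never from a script. Its argument "motion" is text: rows parted by semicolons, each of 7 numbers parted by spaces: the turn, a rotation vector about the tool's x, y, z in degrees, then the shift along the tool's x, y, z in m, then the gripper's target within -1 to 1 (fully open at 1, half-way at 0, shut at -1). In form: ax ay az tx ty tz claw; .... A call has exactly 10 rows; each row is the pose to reach, as a shift and turn from the pose commanded when the call began, along the tool's axes at that moment; what a row does not reach only later rows make up. A row lasts 1/8 s, in which the tool goes at most 62.5 mm and 10.7 degrees, less where a joint would pass 70% of its speed; a pose out of reach is approached as far as the arm can. A call with a gripper value outside its range is refused whole. The fingers move at their own pace and stop on an object; "grip_force" is the grip in N (left out, the last holds). Time passes only in rows, so rows that repeat a pose let the fingers close, or fill a call up. It gives the time, the measured TCP pose, the force, the opening and the grip force at its end, in the units of the state.
- ctrl.read_state(): the state, without advancing time (a new reading comes with each control period).
- ctrl.snapshot(name): name is "scene" or "top" or "wrist"; returns a dict with "frame" (420x560x3 uint8, blue, green, red), "depth" (420x560 float32, mm along the optical axis (not along the pixel's ray), 0 where there is no reading), "mtx" (3x3 intrinsics, pixels), "distortion" ([k1, k2, p1, p2, k3] as OpenCV has them; the pictures are not rectified), "R" (3x3) and "t" (3): a world point X has camera coordinates R X + t. Camera axes: x right, y down, z forward; pixel columns grow to the right and rows downward; lengths in mm; the calibration is good to about 2 mm. A picture is of the moment at which its call begins.
- ctrl.finish_job(): hands the job in; it is judged then, once.
The state is a dict: "time": time; "joint_pos": joint angles; "dq": joint speeds; "tau": joint torques, N m; "tool_pos": TCP position; "orientation": TCP orientation; "wrist_force": force on the tool from outside, world axes, zero at the start; "ft_torque": the same for the moment, N m; "finger_gap": finger opening in mm; "grip_force": force on a finger pad.
Only numpy, scipy, OpenCV 4.12 (cv2) and the standard library are available. Lean on these libraries where they do the work, as an engineer would, in place of code of your own. Each camera call takes 0.05 s, during which the arm holds its last target. There are 200 camera calls.

### The job

On the glassblower's bench, press the red locking button on top of the green pipe-rest carriage with the fingertips and keep it fully down while you push the carriage along its rail all the way to the yellow end stop. Only then let go, so that the button springs up and locks the carriage there. Nothing needs to be grasped; leave the loose things around the rail where they stand.

Things in the scene. Friction and masses are not known exactly. Their poses are not given: they have to be found in the camera images.
- rail: Slide rail bolted to the bench (fixed, its place and yaw differ every time): grey base plate 120 x 370 mm with two steel guide bars. Origin: centre of its underside on the bench top. Its y axis runs along the rail, from the plain grey end (low tail bar, y = -172 mm) towards the yellow end stop (y = +162 mm); the carriage slides along +y. z is up.
- pipe_rest (a joint): Position of the green carriage along the rail in m: 0 = tail end, 0.160 = against the yellow end stop; starts between about 0 and 0.05. With the button down it slides easily (about 0.3 N friction plus 8 N s/m drag). With the button up a hidden rack of teeth, pitch 16 mm, locks it, with some 4 mm of play either way; let go short of the stop, it locks there or at the next tooth.
- rest_block (a point): Centre of the top of the green carriage's block, 100 mm across the rail, 130 mm along it, top 52 mm above the bench; it cannot leave the rail. Towards its tail end it carries a dark yoke with two steel rollers, 93 mm above the bench at the highest, 58 to 83 mm behind the button's centre. At full travel the block's front touches the stop.
- lock_button (a joint): How far the locking button is pressed, in m: 0 = up (locked), 0.009 = fully down. Sprung: about 2 N to start, 7 N fully down. The carriage is free when it is pressed more than 6 mm. It springs up by itself when let go; if it stands over a rack tooth it stays up to about 6 mm low and snaps up when the carriage has moved a few mm.
- button_top (a point): Centre of the top face of the red button, a pad 40 x 40 mm that moves with the carriage; with the button up it is 66 mm above the bench (57 mm fully down). Its axes are parallel to the rail's (y along the travel).
- ledge (a point): On the push ledge, a green wall across the carriage directly ahead (rail +y) of the button: centre of its upright face towards the button. The wall is 66 mm wide, 10 mm thick, its top 81 mm above the bench (15 mm above the raised button); the face is 24 mm ahead of the button's centre. A fingertip on the button can push forward against it.
- stop_face (a point): Centre of the yellow end stop's face towards the carriage (stop 100 mm wide, top 70 mm above the bench); fixed to the rail, 149 mm ahead of its origin. At full travel the button's centre is 40 mm and the push ledge's far face 6 mm before this face.
- wax_tin: Bystander: brass-coloured tin with a white lid, 66 mm diameter, 70 mm tall, loose. Origin: centre of its underside.
- paperweight: Bystander: green glass paperweight, 68 mm diameter, 52 mm tall, loose. Origin: centre of its underside.
- frit_jar: Bystander: amber glass jar with a steel cap, 60 mm diameter, 85 mm tall, loose. Origin: centre of its underside.
- block: Bystander: wooden shaping block 50 x 100 x 28 mm, loose. Origin: centre of its underside.

How it is judged:
By the outcome, as a careful person would: the job done as asked, in the order asked, and still so for the second after the job is handed in, with the robot touching nothing.
It also fails if it takes over 40 s, if anything falls off the work surface, if the arm or the gripper's body presses on something with over 40 N, if the wrist force passes 120 N, or if a joint passes its speed limit or range.

## Working session

There is one attempt and no reset: what is moved stays moved. The work goes in short steps, Python scripts to look and compute and a tool call to move; the robot and the scene stay as the last step left them, time stands still between calls to the robot, and variables do not carry over. Pictures are saved under pics/ and viewed, at most 10 in all, crops included, and the job is handed in when it is done.

Besides the shell and the picture viewer there is one more tool, called after ">>>" as name(argument=value, ...), one argument or row to a line, values as JSON. carry_out: Moves the arm, as the interface text tells. Its arguments: {"type":"object","properties":{"motion":{"type":"string"},"grip_force":{"type":"number"}},"required":["motion"]}

```bash
mkdir -p pics; cat > h.py <<'E'
import numpy as np, cv2
from cell import ctrl
def pts(s):
    h,w=s["depth"].shape
    uv=np.stack(np.meshgrid(np.arange(w),np.arange(h)),-1).reshape(-1,1,2).astype(float)
    n=cv2.undistortPoints(uv,np.array(s["mtx"]),np.array(s["distortion"])).reshape(h,w,2)
    d=s["depth"][...,None]
    c=np.concatenate([n*d,d],-1)
    return (c-np.array(s["t"]))@np.array(s["R"])   # R^T (c-t)
def red(s):
    hsv=cv2.cvtColor(s["frame"],cv2.COLOR_BGR2HSV)
    return ((hsv[...,0]<8)|(hsv[...,0]>172))&(hsv[...,1]>130)&(hsv[...,2]>60)
E
python3 - <<'E'
from h import *
st=ctrl.read_state(); print(st["time"],st["tool_pos"],st["orientation"],ctrl.tip_extent)
for n in ("scene","top"):
    s=ctrl.snapshot(n); cv2.imwrite(f"pics/{n}0.png",s["frame"])
    P=pts(s); hsv=cv2.cvtColor(s["frame"],cv2.COLOR_BGR2HSV); ok=s["depth"]>0
    yel=(abs(hsv[...,0].astype(int)-27)<6)&(hsv[...,1]>130)&ok
    for nm,m in (("red",red(s)&ok),("yel",yel)):
        k,l,stt,c=cv2.connectedComponentsWithStats(m.astype(np.uint8))
        for i in range(1,k):
            if stt[i,4]>60: q=P[l==i]; print(n,nm,stt[i],c[i].round(),np.median(q,0).round(1),q.min(0).round(),q.max(0).round())
E
```

```text
0.0 [192.05169822 541.51971707 238.11731861] [ 1.69583993e-01  9.85515350e-01 -8.61252192e-04 -1.51224957e-04] 25.0
scene red [437 122  50  89 496] [461. 167.] [850.8 396.6  23.1] [844. 257.  -2.] [857. 580.  30.]
scene red [463 132  47  93 514] [486. 179.] [914.3 396.9  22.8] [908. 256.  -5.] [922. 605.  29.]
scene red [196 238  27  27 423] [209. 251.] [ 512.9 -121.2   65.5] [ 484. -141.   50.] [533. -94.  71.]
scene yel [248 178  35  28  88] [264. 191.] [524.1  52.4  69.3] [442.  45.  -1.] [571. 104.  74.]
top red [  0  57 154  13 978] [76. 63.] [913.3 406.   22.3] [908. 258.  -4.] [936. 563.  29.]
top red [  0  88 154  12 967] [77. 94.] [849.6 400.9  22.4] [844. 259.  -3.] [869. 549.  28.]
top red [358 245  25  26 622] [370. 258.] [ 510.7 -117.7   65.3] [ 490. -142.   52.] [534. -97.  70.]
top yel [260 224  10  60 475] [265. 254.] [524.2  56.3  69.4] [477.  47.  64.] [575.  66.  74.]
```

View pics/top0.png

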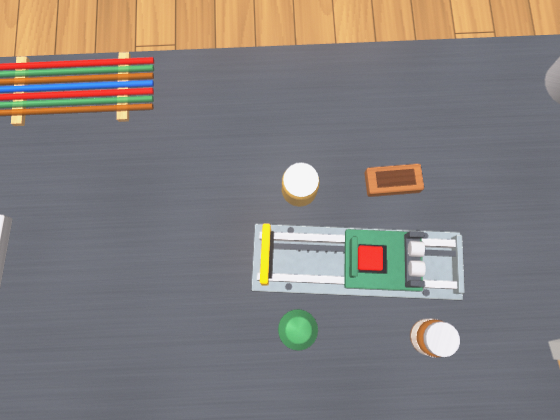

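View pics/scene0.png

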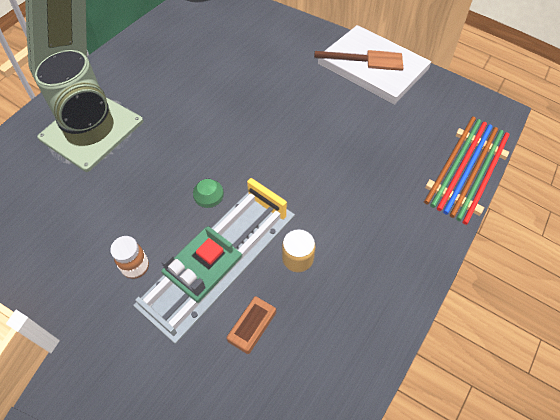

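```bash
python3 - <<'E'
from h import *
from scipy.spatial.transform import Rotation as Ro
s=ctrl.snapshot("top"); P=pts(s); hsv=cv2.cvtColor(s["frame"],cv2.COLOR_BGR2HSV); ok=s["depth"]>0
m=red(s)&ok; m[:200]=0
q=P[m]; q=q[abs(q[:,2]-66)<4]; r=cv2.minAreaRect(q[:,:2].astype(np.float32)); print("button",r)
y=(abs(hsv[...,0].astype(int)-27)<6)&(hsv[...,1]>130)&ok
q=P[y]; q=q[q[:,2]>62]; r2=cv2.minAreaRect(q[:,:2].astype(np.float32)); print("stop",r2)
g=(hsv[...,0]>40)&(hsv[...,0]<90)&(hsv[...,1]>70)&ok
q=P[g]; q=q[(abs(q[:,2]-81)<4)]; print("ledge",len(q),cv2.minAreaRect(q[:,:2].astype(np.float32)) if len(q) else 0)
q=P[ok&(P[...,2]>86)&(P[...,2]<120)&(P[...,0]>350)&(P[...,0]<650)&(abs(P[...,1])<300)]; print("high",len(q),q.min(0),q.max(0))
st=ctrl.read_state(); print(Ro.from_quat(st["orientation"]).as_matrix().round(3))
E
```

```text
button ((510.59844970703125, -118.39885711669922), (39.988609313964844, 39.96818161010742), 84.93458557128906)
stop ((525.8192749023438, 56.23609161376953), (13.360088348388672, 98.82415771484375), 85.08736419677734)
ledge 214 ((512.71337890625, -89.38764190673828), (9.561399459838867, 63.78105545043945), 85.35233306884766)
high 576 [ 352.11944039 -241.64762041   86.00407893] [ 549.2243788  -175.47310177   94.92869816]
[[-0.942  0.334 -0.   ]
 [ 0.334  0.942 -0.001]
 [ 0.    -0.001 -1.   ]]
```

The top view shows the red button at about (370,258), the yellow stop at (265,254), and the rollers to its right. The rail points from the button to the stop at about 85° in world, with about 129 mm to travel. The scene view agrees, with the button at (209,251), and no bystander is in the way above the rail. I'll approach with the fingers closed and the tool y axis across the rail.

>>> carry_out(
  motion="0 0 4 -0.026 -0.026 0 -1; 0 0 8 -0.056 -0.056 0 -1; 0 0 12 -0.086 -0.086 0 -1; 0 0 16 -0.116 -0.116 0 -1; 0 0 20 -0.146 -0.146 0 -1; 0 0 24 -0.176 -0.176 0 -1; 0 0 28 -0.206 -0.206 0 -1; 0 0 32 -0.236 -0.236 0 -1; 0 0 36 -0.256 -0.256 0 -1; 0 0 38 -0.266 -0.266 0 -1",
  grip_force=15,
)

```text
time: 1.4
tool_pos: [354.2, 201.2, 238.9]
orientation: [0.482, 0.876, -0.0, -0.0]
wrist_force: [-0.4, 0.3, -0.6]
finger_gap: 0.4
grip_force: 0.0
```

```bash
cat >> h.py <<'E'
from scipy.spatial.transform import Rotation as Ro
def rel(target,yaw_y=-5):
    st=ctrl.read_state(); R=Ro.from_quat(st["orientation"]).as_matrix(); a=np.radians(yaw_y)
    y=np.array([np.cos(a),np.sin(a),0]); z=np.array([0,0,-1.]); T=np.stack([np.cross(y,z),y,z],1)
    print("t",st["time"],"pos",np.round(st["tool_pos"],1),"F",np.round(st["wrist_force"],1),"gap",st["finger_gap"])
    print("turn",np.degrees(Ro.from_matrix(R.T@T).as_rotvec()).round(2),"shift",(R.T@(np.array(target)-st["tool_pos"])).round(1))
    print(R.round(3).tolist())
E
python3 -c "
from h import *
rel([510.9,-114.4,150])"
```

```text
t 1.4 pos [354.2 201.2 238.9] F [-0.4  0.3 -0.6] gap 0.3701275304699913
turn [-1.000e-02 -1.000e-02  3.731e+01] shift [-350.5  -36.3   88.8]
[[-0.535, 0.845, -0.0], [0.845, 0.535, 0.0], [0.0, -0.0, -1.0]]
```

>>> carry_out(
  motion="0 0 4 -0.03 -0.003 0.005 -1; 0 0 8 -0.07 -0.007 0.015 -1; 0 0 12 -0.11 -0.011 0.025 -1; 0 0 16 -0.15 -0.016 0.035 -1; 0 0 20 -0.19 -0.02 0.045 -1; 0 0 24 -0.23 -0.024 0.055 -1; 0 0 28 -0.27 -0.028 0.065 -1; 0 0 32 -0.31 -0.032 0.075 -1; 0 0 36 -0.34 -0.035 0.085 -1; 0 0 37.3 -0.35 -0.036 0.089 -1",
)

```text
time: 2.65
tool_pos: [512.0, -112.9, 149.0]
orientation: [0.737, 0.676, -0.0, -0.001]
wrist_force: [0.4, 0.2, -0.9]
finger_gap: 0.5
grip_force: 0.0
```

```bash
python3 - <<'E'
from h import *
rel([510.9,-114.4,92])
s=ctrl.snapshot("scene"); P=pts(s); a=s["frame"][170:330,130:310]
w=ctrl.snapshot("wrist"); b=w["frame"]
cv2.imwrite("pics/c1.png",np.hstack([cv2.resize(a,(400,356)),cv2.resize(b,(400,300)).__class__ and cv2.copyMakeBorder(cv2.resize(b,(400,300)),0,56,0,0,0)]))
P=pts(w); m=red(w)&(w["depth"]>0); q=P[m]; q=q[abs(q[:,2]-66)<5]
if len(q): print(len(q),cv2.minAreaRect(q[:,:2].astype(np.float32)))
E
```

```text
t 2.65 pos [ 512.  -112.9  149. ] F [ 0.4  0.2 -0.9] gap 0.4526022503106813
turn [-0.07 -0.04  0.08] shift [-1.6 -0.9 57. ]
[[0.086, 0.996, -0.001], [0.996, -0.086, 0.001], [0.001, -0.001, -1.0]]
1737 ((512.4891357421875, -116.9620132446289), (39.167354583740234, 39.83639144897461), 84.18616485595703)
```

View pics/c1.png

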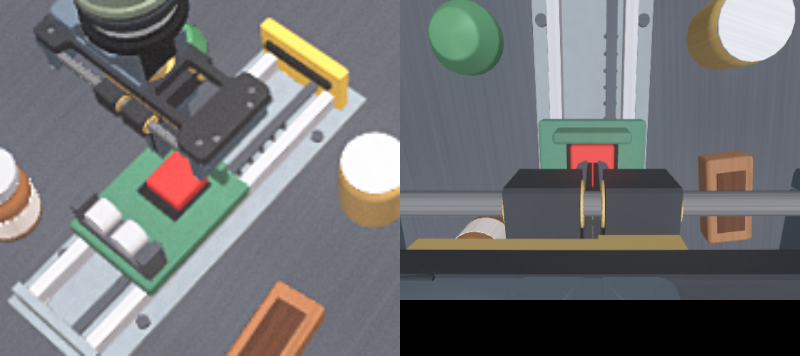

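The fingers are over the button, with the red patch at (592,155) in the wrist half and the ledge just ahead of it. Next I'll press.

>>> carry_out(
  motion="0 0 0 0 0 0.01 -1; 0 0 0 0 0 0.025 -1; 0 0 0 0 0 0.04 -1; 0 0 0 0 0 0.05 -1; 0 0 0 0 0 0.055 -1; 0 0 0 0 0 0.058 -1; 0 0 0 0 0 0.061 -1; 0 0 0 0 0 0.064 -1; 0 0 0 0 0 0.067 -1; 0 0 0 0 0 0.067 -1",
)

```text
time: 4.0
tool_pos: [511.8, -112.3, 83.4]
orientation: [0.736, 0.677, 0.0, 0.0]
wrist_force: [-1.1, -0.4, 5.6]
finger_gap: 0.5
grip_force: 3.0
```

>>> carry_out(
  motion="0 0 0 0 0 0.001 -1; 0 0 0 0 0 0.001 -1; 0 0 0 0 0 0.002 -1; 0 0 0 0 0 0.002 -1; 0 0 0 0 0 0.003 -1; 0 0 0 0 0 0.003 -1; 0 0 0 0 0 0.003 -1; 0 0 0 0 0 0.003 -1; 0 0 0 0 0 0.003 -1; 0 0 0 0 0 0.003 -1",
)

```text
time: 5.25
tool_pos: [511.9, -112.5, 82.1]
orientation: [0.736, 0.677, 0.0, 0.001]
wrist_force: [-3.9, 0.3, 17.3]
finger_gap: 0.6
grip_force: 8.5
```

>>> carry_out(
  motion="0 0 0 0.004 0 0 -1; 0 0 0 0.012 0 0 -1; 0 0 0 0.021 0 0 -1; 0 0 0 0.03 0 0 -1; 0 0 0 0.04 0 0 -1; 0 0 0 0.05 0 0 -1; 0 0 0 0.06 0 0 -1; 0 0 0 0.07 0 0 -1; 0 0 0 0.077 0 0 -1; 0 0 0 0.08 0 0 -1",
)

```text
time: 6.5
tool_pos: [518.7, -32.3, 82.1]
orientation: [0.736, 0.677, 0.001, 0.001]
wrist_force: [-4.5, -0.5, 16.7]
finger_gap: 0.2
grip_force: 8.5
```

```bash
cat > meas.py <<'E'
from h import *
def meas(name):
    st=ctrl.read_state(); print(st["time"],np.round(st["tool_pos"],1),np.round(st["wrist_force"],1))
    s=ctrl.snapshot("wrist"); c=ctrl.snapshot("scene"); t=ctrl.snapshot("top")
    a=c["frame"][140:300,160:340]
    cv2.imwrite(f"pics/{name}.png",np.hstack([cv2.resize(a,(400,356)),cv2.copyMakeBorder(cv2.resize(s["frame"],(400,300)),0,56,0,0,0)]))
    u=np.array([.0866,.9962]); f=np.array([525.8,56.2])@u-6.6
    for n,v in (("wrist",s),("scene",c),("top",t)):
        P=pts(v); hsv=cv2.cvtColor(v["frame"],cv2.COLOR_BGR2HSV); ok=v["depth"]>0
        g=(hsv[...,0]>40)&(hsv[...,0]<90)&(hsv[...,1]>70)&ok&(abs(P[...,2]-81)<3)&(abs(P[...,0]-518)<45)
        r=red(v)&ok&(abs(P[...,0]-518)<35)&(abs(P[...,1])<150)
        for nm,m in(("ledge",g),("red",r)):
            q=P[m]
            if len(q)>15: d=q[:,:2]@u-f; print(n,nm,len(q),"along rel stop face 2/50/98%",np.percentile(d,[2,50,98]).round(1),"z",np.median(q[:,2]).round(1))
E
python3 -c "
from meas import *
meas('mid')"
```

```text
6.5 [518.7 -32.3  82.1] [-4.5 -0.5 16.7]
wrist ledge 3532 along rel stop face 2/50/98% [-62.3 -57.3 -53.4] z 81.1
wrist red 88 along rel stop face 2/50/98% [-90.8 -74.7 -65.2] z 57.7
scene red 152 along rel stop face 2/50/98% [-108.2 -100.1  -80.7] z 56.8
```

View pics/mid.png

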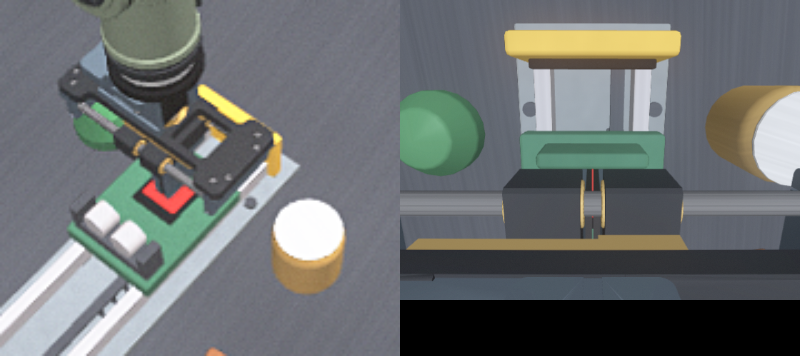

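The carriage moves with the fingers and the button stays down (z 57). The ledge's far face, at (592,135), is about 53 mm before the stop, so about 47 mm remain.

>>> carry_out(
  motion="0 0 0 0.004 0 0 -1; 0 0 0 0.011 0 0 -1; 0 0 0 0.019 0 0 -1; 0 0 0 0.027 0 0 -1; 0 0 0 0.034 0 0 -1; 0 0 0 0.039 0 0 -1; 0 0 0 0.043 0 0 -1; 0 0 0 0.046 0 0 -1; 0 0 0 0.049 0 0 -1; 0 0 0 0.051 0 0 -1",
)

```text
time: 7.9
tool_pos: [522.5, 11.0, 82.2]
orientation: [0.734, 0.679, -0.005, 0.006]
wrist_force: [-6.4, -33.1, 18.8]
finger_gap: 0.3
grip_force: 19.1
```

```bash
python3 -c "
from meas import *
meas('end')"
```

```text
7.9 [522.5  11.   82.2] [ -6.4 -33.1  18.8]
wrist ledge 2941 along rel stop face 2/50/98% [-19.3 -14.9 -11.5] z 81.1
wrist red 86 along rel stop face 2/50/98% [-63.6 -32.5 -21.5] z 57.8
scene red 177 along rel stop face 2/50/98% [-66.6 -56.1 -30.2] z 56.7
```

View pics/end.png

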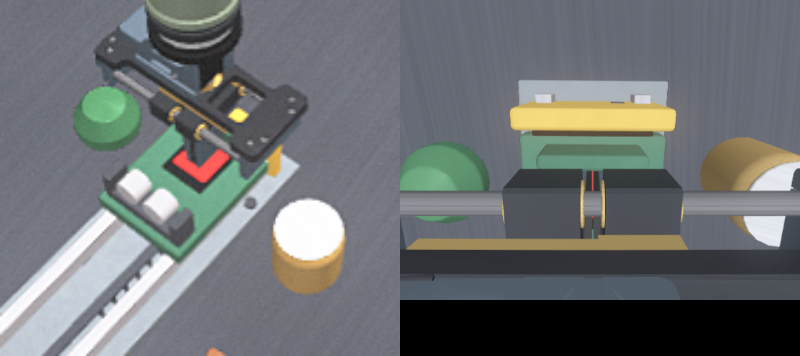

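```bash
python3 - <<'E'
from h import *
s=ctrl.snapshot("wrist"); P=pts(s); hsv=cv2.cvtColor(s["frame"],cv2.COLOR_BGR2HSV); ok=s["depth"]>0
u=np.array([.0866,.9962]); a=P[...,:2]@u; f=94.9
g=(hsv[...,0]>40)&(hsv[...,0]<90)&(hsv[...,1]>70)&ok&(abs(P[...,0]-520)<55)
y=(abs(hsv[...,0].astype(int)-24)<8)&(hsv[...,1]>130)&ok&(abs(P[...,0]-525)<55)
for n,m in (("block",g&(abs(P[...,2]-52)<3)),("ledgetop",g&(abs(P[...,2]-81)<2)),("stoptop",y&(abs(P[...,2]-70)<2)),("stopface",y&(P[...,2]<66))):
    print(n,m.sum(),np.percentile(a[m]-f,[1,10,50,90,99]).round(1) if m.sum() else "")
# column profile down the image near the left third
for c in (245,350):
  for r in range(130,235,4): print(c,r,s["frame"][r,c],(a[r,c]-f).round(1),P[r,c,2].round(1))
v=s["frame"][90:250,140:400]; cv2.imwrite("pics/zoom.png",cv2.resize(v,(780,480)))
E
```

```text
block 1405 [-28.9 -26.9 -20.  -14.3 -11.6]
ledgetop 2916 [-19.7 -18.2 -15.  -12.  -11.4]
stoptop 610 [ 1.2  1.5  2.1 14.7 15. ]
stopface 1252 [-1.5 14.8 14.9 15.  15.1]
245 130 [188 181 175] 20.7 9.5
245 134 [188 181 175] 18.6 11.5
245 138 [187 180 175] 16.2 9.2
245 142 [104 173 197] 14.9 22.8
245 146 [ 96 174 201] 14.9 48.0
245 150 [ 98 177 204] 14.9 68.9
245 154 [126 219 244] 13.4 70.2
245 158 [125 218 243] 11.7 69.9
245 162 [124 218 243] 10.1 70.5
245 166 [125 218 243] 8.5 71.2
245 170 [125 218 244] 6.6 69.8
245 174 [124 218 244] 4.8 69.7
245 178 [118 209 236] 3.1 69.7
245 182 [ 81 148 174] 1.0 67.7
245 186 [62 78 93] -3.2 54.8
245 190 [ 91 112  99] -5.7 52.0
245 194 [134 159 120] -7.7 52.1
245 198 [134 158 119] -9.6 52.3
245 202 [102 124  97] -11.0 54.5
245 206 [ 94 117  92] -11.1 62.2
245 210 [ 93 115  88] -10.7 71.2
245 214 [ 97 118  89] -11.1 76.2
245 218 [120 142 102] -11.5 81.0
245 222 [129 152 107] -12.8 82.3
245 226 [129 152 105] -14.6 82.0
245 230 [130 151 104] -16.3 82.2
245 234 [128 150 102] -17.9 82.6
350 130 [187 179 172] 21.3 10.4
350 134 [208 201 199] 20.2 32.9
350 138 [208 202 201] 18.1 32.4
350 142 [215 214 216] 16.0 31.3
350 146 [ 97 175 202] 15.0 43.7
350 150 [ 97 176 203] 15.0 64.8
350 154 [126 219 244] 13.8 70.0
350 158 [126 219 244] 12.2 71.4
350 162 [126 219 245] 10.3 69.4
350 166 [125 218 244] 8.9 71.4
350 170 [126 219 244] 6.9 69.5
350 174 [125 219 244] 5.4 70.8
350 178 [123 216 242] 3.8 71.5
350 182 [ 98 182 209] 1.3 67.1
350 186 [63 76 89] -2.5 56.4
350 190 [57 71 83] -4.5 55.7
350 194 [134 157 118] -7.4 51.2
350 198 [134 158 117] -9.0 53.2
350 202 [133 157 114] -11.1 52.5
350 206 [133 155 113] -13.0 52.9
350 210 [133 156 112] -15.1 52.3
350 214 [134 156 111] -17.2 52.3
350 218 [133 155 109] -19.4 51.6
350 222 [132 155 108] -21.5 51.3
350 226 [135 157 109] -23.0 53.1
350 230 [134 156 108] -25.2 52.9
350 234 [135 156 107] -27.3 52.6
```

View pics/zoom.png

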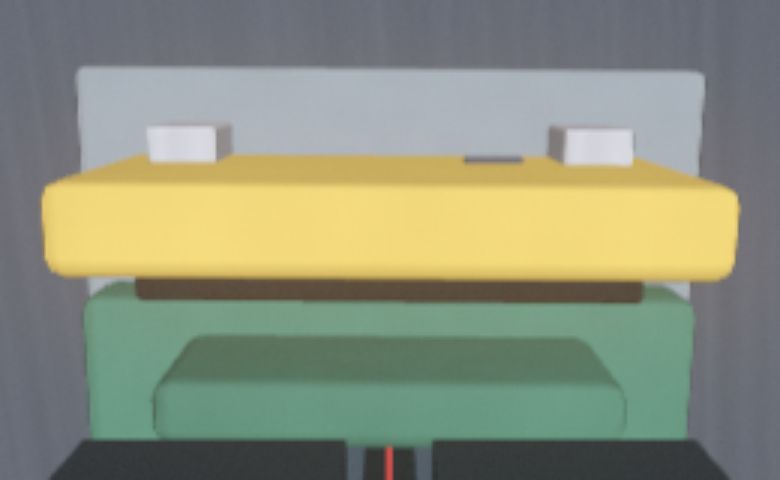

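In the zoom, the block's front edge, at (390,300), touches the brown bumper on the stop's face. The ledge is 6 mm before the bumper, and the reaction is 33 N, so this is full travel. I'll ease the push, keep a slight forward load, and lift.

>>> carry_out(
  motion="0 0 0 -0.002 0 0 -1; 0 0 0 -0.004 0 0 -1; 0 0 0 -0.0055 0 0 -1; 0 0 0 -0.0055 0 0 -1; 0 0 0 -0.0055 0 -0.004 -1; 0 0 0 -0.0055 0 -0.01 -1; 0 0 0 -0.0055 0 -0.02 -1; 0 0 0 -0.0055 0 -0.035 -1; 0 0 0 -0.0055 0 -0.055 -1; 0 0 0 -0.0055 0 -0.08 -1",
)

```text
time: 9.35
tool_pos: [522.1, 13.0, 160.4]
orientation: [0.736, 0.677, 0.0, -0.0]
wrist_force: [0.5, 0.4, -0.5]
finger_gap: 0.6
grip_force: 0.0
```

>>> carry_out(
  motion="0 0 0 -0.005 0 -0.015 -1; 0 0 0 -0.01 0 -0.03 -1; 0 0 0 -0.02 0 -0.045 -1; 0 0 0 -0.03 0 -0.06 -1; 0 0 0 -0.04 0 -0.075 -1; 0 0 0 -0.05 0 -0.085 -1; 0 0 0 -0.06 0 -0.09 -1; 0 0 0 -0.06 0 -0.09 -1; 0 0 0 -0.06 0 -0.09 -1; 0 0 0 -0.06 0 -0.09 -1",
)

```text
time: 10.6
tool_pos: [516.8, -46.7, 249.4]
orientation: [0.736, 0.677, -0.0, -0.0]
wrist_force: [0.2, -0.2, -0.1]
finger_gap: 0.4
grip_force: 0.0
```

```bash
python3 -c "
from meas import *
meas('done')"
```

```text
10.6 [516.8 -46.7 249.4] [ 0.2 -0.2 -0.1]
wrist red 2077 along rel stop face 2/50/98% [-64.3 -45.  -26.5] z 66.2
scene ledge 97 along rel stop face 2/50/98% [-23.  -19.  -14.4] z 80.9
scene red 368 along rel stop face 2/50/98% [-66.5 -49.4 -25.6] z 65.5
top ledge 225 along rel stop face 2/50/98% [-22.1 -17.5 -12.8] z 80.5
top red 592 along rel stop face 2/50/98% [-65.3 -46.5 -27.2] z 65.5
```

View pics/done.png

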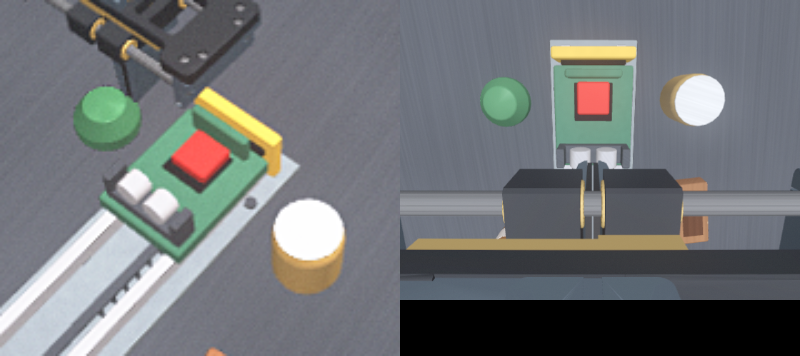

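The button is up (z 66 mm, at (593,98) in the wrist half) and its centre is 40 mm before the bumper face. The carriage is against the stop, the bystanders are where they were, and the arm is clear.

```bash
python3 -c "
from cell import ctrl
print(ctrl.finish_job())"
```

```text
the job is handed in; nothing more can be done
None
```

The carriage was pushed to the yellow end stop with the button held down, then released; the button sprang up to lock it there, the arm is clear, and the job is handed in at about 11 s on the robot's clock.

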